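# Thread the rolling pin out of its box

## Task

Take the small rolling pin out of its wooden box: it is longer than the opening in the box's top, so tilt it and bring it out diagonally, one end first, the other end following from under its cover. Then hold it level over the middle of the marble pastry slab, well clear of it and still, and finish while holding it there; leave the jars, mug and tin where they stand.

Things in the scene. Friction and masses are not known exactly. Their poses are not given: they have to be found in the camera images.
- opening (a point): Centre of the opening in the box's top, at the height of that top, 86 mm above the worktop. The opening is 146 mm long (box y axis) and 130 mm wide (x), between side walls that are cut down to 60 mm along it. From each end of it a fixed cover, 8 mm thick (underside 78 mm, top 86 mm above the worktop), runs on to the end wall
- pin_center (a point): Middle of the plain wooden rolling pin, on its axis. Length 230 mm along its y: barrel 26 mm thick, 164 mm long, and at each end a handle stub 18 mm thick, 33 mm long; 90 to 170 g. It lies loose in the cradles, axis level 37 mm above the worktop, about along the box's y, its middle below the opening, both ends under the covers
- pin_end_a (a point): End face of the rolling pin at its +y end, on the axis, 115 mm from its centre
- pin_end_b (a point): End face of the rolling pin at its -y end, on the axis, 115 mm from its centre
- slab_top (a point): Centre of the upper face of the square marble pastry slab, 160 x 160 mm, 16 mm high, fixed on the worktop
- pin_box: Fixed wooden box, origin under its centre, 376 mm long (own y), 146 mm wide (x). Inside 360 x 130 mm, floor 8 mm above the worktop. Two cradles, each 8 mm long in y and 44 mm wide in x, stand on the floor at y = +62 and -62 mm: saddle 24 mm above the worktop, a cheek at each side up to 35 mm
- slab: The marble slab; origin at the centre of its underside on the worktop
- pin: The rolling pin itself; origin at its centre, y along its axis
- jam: Bystander: jam jar, 69 mm wide, 99 mm high; origin under its centre
- honey: Bystander: honey jar, 63 mm wide, 94 mm high; origin under its centre
- spice_a: Bystander: spice jar, 41 mm wide, 105 mm high; origin under its centre
- spice_b: Bystander: spice jar, 41 mm wide, 105 mm high; origin under its centre
- mug: Bystander: striped mug, 84 x 118 mm, 101 mm high; origin on its underside
- tuna: Bystander: flat tin, 86 mm wide, 40 mm high; origin under its centre

How it is judged:
By the outcome, as a careful person would: the job done as asked, in the order asked, and still so for the second after the job is handed in, while the arm keeps its last pose, push and grip.
It also fails if it takes over 50 s, if anything falls off the work surface, if the arm or the gripper's body presses on something with over 40 N, if the wrist force passes 120 N, or if a joint passes its speed limit or range.

## Robot

A 7-joint arm with a two-finger parallel gripper is mounted at the origin on a cart in front of the work surface, level with it; the furniture and walls round the work are solid. World frame = base frame: x ahead of the robot, y to its left, z up, the work surface at z = 0. Lengths are in m, angles in rad, forces in N, time in s.
With the tool pointing down it reaches from about 0.425 to 0.925 m from the base axis. Payload 6.8 kg.
Tool frame: the origin (TCP) lies at the very end of the fingers, on their centre line; the grasp point (between the pads) lies r.pinch_z behind it (r.pinch_z is the distance from the TCP to the grasp point, in m); z points along the fingers, y is the line along which they close (so a half turn about z gives the same grasp; the last joint's range is limited). The gripper opens to 85 mm and grips with 20 to 120 N. Pads are 22 mm wide; open, the fingers measure 114 mm over their backs; the gripper's body (76 mm by 85 mm) begins 54 mm behind the grasp point. The pads swing forward as they close: fully open they stand 13 mm farther back than shut.
Start: joints at [-1.241, 0.477, 0.022, 1.555, -0.011, 1.109, -0.083], TCP at [0.286, 0.611, 0.211] pointing down, gripper open.
Joint ranges: [-2.96, 2.96], [-0.34, 2.1], [-1.41, 1.46], [0.24, 2.44], [-1.37, 4.51], [0.17, 1.92], [-2.96, 2.96]. Speed limits (rad/s): [2.39, 2.39, 3.14, 3.14, 3.14, 3.14, 3.14].

## Interface

Orientations are given as a rotation vector (axis times angle).
In Python, from bench import status, grab_frame, camera_model, r gives the robot as it stands. The module is installed in compiled form; this text tells all that it offers.
- The arm moves only by the shell command python3 -m creep 'ROWS' [FORCE]. ROWS is text: rows parted by semicolons, each of 7 numbers parted by spaces: the turn, a rotation vector about the tool's x, y, z in rad, then the shift along the tool's x, y, z in mm, then the opening, from -1 (shut) to 1 (fully open). In form: rx ry rz tx ty tz fingers; .... A call has 1 to 10 rows; each row is the pose to reach, as a shift and turn from the pose commanded when the call began, along the tool's axes at that moment; what a row does not reach only later rows make up. A row lasts 1/8 s, in which the tool goes at most 62.5 mm and 10.7 degrees, less where a joint would pass 70% of its speed; a pose out of reach is approached as far as the arm can. A call with a gripper value outside its range is refused whole. The fingers move at their own pace and stop on an object; FORCE is the grip in N (left out, the last holds). Time passes only in rows, so rows that repeat a pose let the fingers close. It gives the time, the measured TCP pose, the force, the opening and the grip force at its end, in the units of the state.
- status.get_obs(): the state, without advancing time (a new reading comes with each control period).
- grab_frame(name): name is "scene" or "top" or "wrist"; returns (picture, depth): 384x512x3 uint8, red, green, blue; 384x512 float32, m along the optical axis (not along the pixel's ray), 0 where there is no reading.
- camera_model(name): a dict with "K" (3x3 intrinsics, pixels), "rvec" (rotation vector, rad) and "tvec" (3), from world to camera coordinates, as OpenCV has them. Camera axes: x right, y down, z forward; pixel columns grow to the right and rows downward; lengths in m; the calibration is good to about 2 mm. A picture is of the moment at which its call begins: read the wrist's pose just before it. camera_model takes no time and is no camera call; for the wrist camera it gives the pose at the moment of the call.
- r.hand_in(): hands the job in; it is judged then, once.
The state is a dict: "clock": time; "joints": joint angles; "qvel": joint speeds; "tau": joint torques, N m; "tcp_pos": TCP position; "orientation": TCP orientation; "contact_force": force on the tool from outside, world axes, zero at the start; "moment": the same for the moment, N m; "grip_width": finger opening in m; "gripper_force": force on a finger pad.
Only numpy, scipy, OpenCV 4.12 (cv2) and the standard library are available. Lean on these libraries where they do the work, as an engineer would, in place of code of your own. Each camera call takes 0.05 s, during which the arm holds its last target. There are 200 camera calls.

## Working session

There is one attempt and no reset: what is moved stays moved. The work goes in short steps, Python scripts to look and compute and a shell command to move; the robot and the scene stay as the last step left them, time stands still between calls to the robot, and variables do not carry over. Pictures are saved under pics/ and viewed, at most 10 in all, crops included, and the job is handed in when it is done.

```bash
mkdir -p pics
cat > h.py <<'E'
import numpy as np, cv2
from scipy.spatial.transform import Rotation as R
from bench import status, grab_frame, camera_model, r
def cloud(name):
    m=camera_model(name); im,d=grab_frame(name); K=np.array(m["K"]); Rm=R.from_rotvec(np.ravel(m["rvec"])).as_matrix(); t=np.ravel(m["tvec"])
    v,u=np.mgrid[0:384,0:512]; p=np.stack([(u-K[0,2])/K[0,0]*d,(v-K[1,2])/K[1,1]*d,d],-1)
    P=(p-t)@Rm; P[d==0]=np.nan
    return im,P
E
python3 - <<'E'
from h import *
a,P=cloud("scene");b,Q=cloud("top")
np.savez("s.npz",a=a,P=P,b=b,Q=Q)
cv2.imwrite("pics/1.png",cv2.resize(b,None,fx=1.5,fy=1.5)[:,:,::-1]); cv2.imwrite("pics/2.png",a[:,:,::-1])
o=status.get_obs();print(o["tcp_pos"],o["orientation"],o["clock"],r.pinch_z, o["grip_width"])
print(R.from_rotvec(o["orientation"]).as_matrix().round(3))
E
```

```text
[0.28592993 0.61082231 0.2099388 ] [-6.82093738e-01 -3.06640554e+00  2.53039941e-03] 0.1 0.0187 0.08573810613544411
[[-0.906  0.424 -0.001]
 [ 0.424  0.906 -0.002]
 [-0.    -0.002 -1.   ]]
```

View pics/1.png

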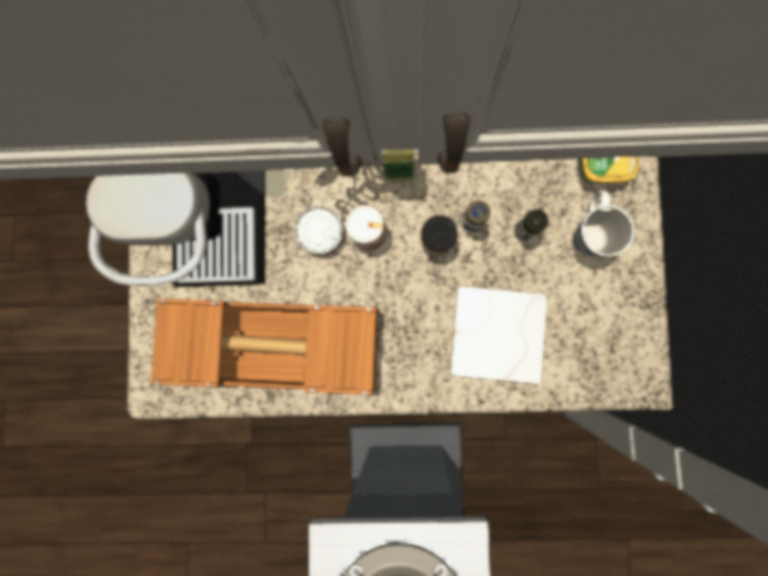

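View pics/2.png

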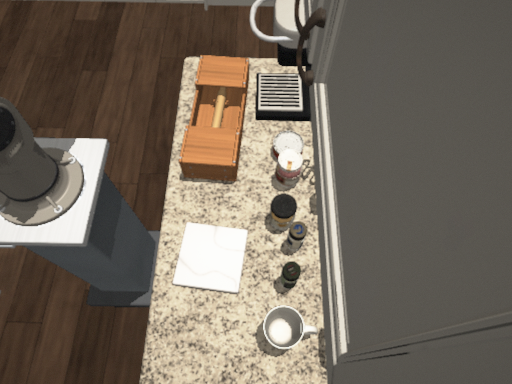

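Top view: the box is at left, with covers at about (187,343) and (342,348) and the pin visible at (228..306,345). The slab is at (500,335), and the jars and mug stand along the back. Next I'll compute positions.

Run:
```python
from h import *
z=np.load("s.npz");b,Q,a,P=z["b"],z["Q"],z["a"],z["P"]
def at(u,v): return Q[int(v/1.5),int(u/1.5)].round(3)
for p in [(187,343),(342,348),(265,345),(235,345),(300,346),(500,335),(320,230),(365,220),(440,232),(478,212),(535,220),(605,235),(215,245),(145,205),(400,560)]: print(p,at(*p))
hsv=cv2.cvtColor(b,cv2.COLOR_RGB2HSV)
# covers: points with z 0.076..0.096 orange
def rect(mask,n):
    k,l,s,c=cv2.connectedComponentsWithStats(mask.astype(np.uint8))
    for i in range(1,k):
        if s[i,4]>n:
            p=Q[l==i]; q=cv2.minAreaRect(p[:,:2].astype(np.float32)*1000); print(s[i,4],np.round(q[0],1),np.round(q[1],1),round(q[2],2),np.nanmedian(p[:,2]).round(4))
x,y,zz=Q[...,0],Q[...,1],Q[...,2]
org=(hsv[...,0]<14)&(hsv[...,1]>140)
print("covers");rect(org&(abs(zz-.086)<.012),300)
print("pin");rect((hsv[...,0]>12)&(zz<.08)&(zz>.035)&(hsv[...,1]>80)&(y>.1),60)
print("slab");rect((abs(zz-.016)<.008)&(hsv[...,1]<40)&(hsv[...,2]>190),500)
```

```text
(187, 343) [0.481 0.348 0.082]
(342, 348) [0.465 0.081 0.086]
(265, 345) [0.472 0.222 0.052]
(235, 345) [0.473 0.275 0.05 ]
(300, 346) [0.47  0.159 0.049]
(500, 335) [ 0.479 -0.192  0.018]
(320, 230) [0.674 0.124 0.038]
(365, 220) [0.679 0.037 0.101]
(440, 232) [ 0.656 -0.088  0.092]
(478, 212) [ 0.684 -0.15   0.106]
(535, 220) [ 0.669 -0.243  0.104]
(605, 235) [ 0.654 -0.387  0.013]
(215, 245) [0.653 0.314 0.036]
(145, 205) [0.668 0.307 0.315]
(400, 560) [ 0.091 -0.003  0.011]
covers
pin
181 [541.  214.9] [143.7   8. ] 86.09 0.0584
553 [473.3 228.2] [154.9  31.6] 82.48 0.0467
240 [404.1 230.4] [150.4  14.4] 83.28 0.0583
slab
3547 [ 479.3 -189.9] [159.5 159.7] 83.46 0.0151
```

```bash
cat >> h.py <<'E'
def toolR(az,tilt=0):
    "tool y horizontal at azimuth az (deg); tilt (deg) about tool y lifts the pin's +y end"
    a=np.radians(az); y=np.array([np.cos(a),np.sin(a),0]); z=np.array([0,0,-1.]); x=np.cross(y,z)
    return R.from_rotvec(-np.radians(tilt)*-y)*R.from_matrix(np.stack([x,y,z],1))
def row(p,Rt,pinch=True):
    "row values from present measured pose; p = grasp point in world"
    o=status.get_obs(); R0=R.from_rotvec(o["orientation"]); p=np.array(p,float)
    if pinch: p=p+Rt.apply([0,0,r.pinch_z])
    return np.r_[(R0.inv()*Rt).as_rotvec().round(3), (R0.inv().apply(p-o["tcp_pos"])*1000).round(1)]
E
python3 - <<'E'
from h import *
z=np.load("s.npz")
for n,I,Q in (("top",z["b"],z["Q"]),("scene",z["a"],z["P"])):
    x,y,zz=np.moveaxis(Q,-1,0); hsv=cv2.cvtColor(I,cv2.COLOR_RGB2HSV)
    reg=(x>.36)&(x<.58)&(y>0)&(y<.45)
    m=reg&(zz>.075)&(zz<.1)&(hsv[...,1]>130)
    k,l,s,c=cv2.connectedComponentsWithStats(m.astype(np.uint8))
    ids=[i for i in range(1,k) if s[i,4]>200]
    for i in ids:
        q=cv2.minAreaRect(Q[l==i][:,:2].astype(np.float32)*1000);print(n,s[i,4],np.round(q[0],1),np.round(q[1],1),round(q[2],2),np.median(Q[l==i][:,2]).round(4))
    p=Q[np.isin(l,ids)][:,:2].astype(np.float32)*1000
    print(n,"all",cv2.minAreaRect(p))
    # pin: tan colour, between 0.04-.06
    m=reg&(zz>.038)&(zz<.057)&(hsv[...,0]>11)&(abs(x-.472)<.022)
    p=Q[m][:,:3]*1000; print("pin",len(p),np.polyfit(p[:,1],p[:,0],1),p[:,1].min(),p[:,1].max(),np.percentile(p[:,2],95))
x,y,zz=np.moveaxis(z["Q"],-1,0); print("high pts x min", np.nanmin(x[(zz>.15)&(y<.35)&(y>-.5)&(x>.2)]), np.nanmin(zz[(zz>.2)&(x>.2)]))
o=toolR(0,20).apply([1,0,0]);print("tool x for tilt20",o)
E
```

```text
top 2426 [481.2 345.4] [112.7 142.2] 86.09 0.085
top 2550 [463.7  86.9] [115.  143.1] 86.08 0.0851
top all ((472.20477294921875, 215.66162109375), (372.88214111328125, 143.09971618652344), 86.22175598144531)
pin 542 [5.12310592e-02 4.61778676e+02] 27.49228779568399 302.79265066937285 50.949317727913694
scene 1481 [480.4 346.3] [118.2 143.1] 87.05 0.0876
scene 2109 [462.4  86.1] [117.8 143.6] 86.23 0.0874
scene all ((471.306884765625, 215.9735565185547), (378.3476867675781, 143.42520141601562), 86.097900390625)
pin 407 [1.84253607e-02 4.69248448e+02] 26.16017872888914 323.80062109677993 53.46907704316667
high pts x min 0.5634989111155778 0.20000927239012792
tool x for tilt20 [0.         0.93969262 0.34202014]
```

```bash
cat >> h.py <<'E'
AZ=-3.85; C=np.array([.4715,.216]); D=np.array([.067,.998])
def box(y,z): return np.r_[C+D*y,z]
E
python3 - <<'E'
from h import *
print(row(box(.035,.16),toolR(AZ)))
z=np.load("s.npz");Q=z["Q"].reshape(-1,3); k=Q[(Q[:,2]>.12)&(Q[:,0]>.2)&(Q[:,0]<.62)&(Q[:,1]<.6)&(Q[:,1]>-.5)]
print(len(k),k.min(0),k.max(0))
E
```

```text
[-1.000e-03  1.000e-03  1.200e+00 -3.227e+02 -2.462e+02  6.910e+01]
669 [0.56349891 0.23553585 0.28888963] [0.61991393 0.39246004 0.30062032]
```

```bash
python3 -m creep '0 0 0.15 -40 -31 0 0.4; 0 0 0.3 -81 -62 0 0.4; 0 0 0.45 -121 -92 0 0.4; 0 0 0.6 -161 -123 0 0.4; 0 0 0.75 -202 -154 0 0.4; 0 0 0.9 -242 -185 10 0.4; 0 0 1.05 -282 -215 30 0.4; 0 0 1.2 -323 -246 50 0.4; 0 0 1.2 -323 -246 60 0.4; 0 0 1.2 -323 -246 60 0.4' 60
python3 - <<'E'
from h import *
o=status.get_obs();print(o["grip_width"],o["contact_force"],row(box(.035,.16),toolR(AZ)))
I,P=cloud("wrist");np.savez("w.npz",I=I,P=P)
cv2.imwrite("pics/3.png",I[:,:,::-1])
E
```

```text
clock: 1.35
tcp_pos: [0.4736, 0.2517, 0.15]
orientation: [-2.293, -2.146, 0.003]
contact_force: [-0.1, 0.3, -0.2]
grip_width: 0.0594
gripper_force: 0.0
0.059408898983281916 [-0.06833414  0.32284688 -0.16531808] [-2.0e-03  1.0e-03  1.0e-03 -7.0e-01  3.0e-01  8.7e+00]
```

View pics/3.png

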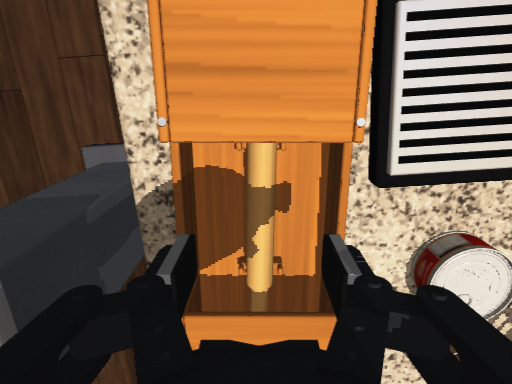

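The wrist view shows the +y cover edge at v≈142, the -y cover edge at v≈315 and the cradles at v≈147 and 265. The pin runs from (262,142) to (260,290), where its barrel seems to end. I'll measure that in box coordinates.

Run:
```python
from h import *
z=np.load("w.npz");I,P=z["I"],z["P"]
N=np.array([D[1],-D[0]])
def f(u,v): p=P[v,u]; return np.r_[(p[:2]-C)@N,(p[:2]-C)@D,p[2]].round(4)
for v in list(range(120,275,20))+list(range(280,322,4)): print(v,f(261,v),I[v,261])
print([f(u,142+k) for u in(200,330) for k in(-6,8)])
h=cv2.cvtColor(I,cv2.COLOR_RGB2HSV)
for v in range(150,292,20):
    q=np.array([f(u,v) for u in range(235,290)]); s=q[q[:,2]>.042]; print(v,"pin x",s[:,0].min(),s[:,0].max(),s[:,1].mean().round(4))
print([f(u,200) for u in (165,178,345,352)])
```

```text
120 [0.0006 0.0906 0.0871] [221 132  54]
140 [0.0006 0.0767 0.0865] [227 138  57]
160 [0.0008 0.0548 0.0507] [243 198 108]
180 [0.0009 0.0373 0.0499] [244 198 109]
200 [0.0009 0.0195 0.0503] [122  87  47]
220 [0.0009 0.0006 0.0496] [123  88  47]
240 [ 0.001  -0.0189  0.0495] [245 201 111]
260 [ 0.001  -0.039   0.0497] [245 203 112]
280 [ 0.001  -0.0603  0.0493] [245 202 111]
284 [ 0.001  -0.0634  0.0512] [244 201 110]
288 [ 0.0011 -0.0688  0.0495] [244 199 110]
292 [ 0.0011 -0.0762  0.0451] [138  98  52]
296 [ 0.0011 -0.0803  0.0457] [125  89  48]
300 [ 0.0011 -0.0851  0.0453] [125  89  47]
304 [ 0.0011 -0.0885  0.0469] [123  88  47]
308 [ 0.0011 -0.0942  0.0455] [123  86  47]
312 [ 0.0009 -0.071   0.0812] [69 38 19]
316 [ 0.0009 -0.072   0.0851] [159  91  38]
320 [ 0.0009 -0.0748  0.0865] [214 128  53]
[array([-0.0424,  0.0795,  0.0866]), array([-0.0572,  0.0559,  0.0093]), array([0.0492, 0.0795, 0.0864]), array([0.0656, 0.057 , 0.0155])]
150 pin x -0.0102 0.0119 0.0628
170 pin x -0.0112 0.0121 0.0456
190 pin x -0.0114 0.0115 0.0279
210 pin x -0.0116 0.0117 0.0094
230 pin x -0.0118 0.0111 -0.0098
250 pin x -0.012 0.0113 -0.0298
270 pin x -0.0123 0.0106 -0.0503
290 pin x -0.0076 0.006 -0.0739
[array([-0.0979,  0.0022, -0.0003]), array([-0.0682,  0.0231,  0.0609]), array([0.0708, 0.0229, 0.0602]), array([ 0.0952,  0.0021, -0.0004])]
```

```bash
python3 -m creep '0 0 0 4 0 30 0.4; 0 0 0 4 0 60 0.4; 0 0 0 4 0 85 0.4; 0 0 0 4 0 105 0.4; 0 0 0 4 0 120 0.4; 0 0 0 4 0 128 0.4; 0 0 0 4 0 128 0.4; 0 0 0 4 0 128 0.4' 70
python3 - <<'E'
from h import *
print(row(box(.04,.04),toolR(AZ)))
E
```

```text
clock: 2.4
tcp_pos: [0.4751, 0.2559, 0.0234]
orientation: [2.295, 2.146, 0.002]
contact_force: [-0.5, 0.2, -0.4]
grip_width: 0.0598
gripper_force: 0.0
[ 1.0e-03 -1.0e-03  0.0e+00 -1.0e-01 -1.0e+00  2.1e+00]
```

```bash
python3 -m creep '0 0 0 0 -1 1 0; 0 0 0 0 -1 1 -0.5; 0 0 0 0 -1 1 -1; 0 0 0 0 -1 1 -1; 0 0 0 0 -1 1 -1; 0 0 0 0 -1 1 -1; 0 0 0 0 -1 1 -1' 70
python3 -m creep '0 0 0 0 0 -5 -1; 0 0 0 0 0 -10 -1; 0 0 0 0 0 -10 -1'
python3 - <<'E'
from h import *
T=toolR
for y,z,t in [(.04,.052,0),(-.02,.052,0),(-.02,.063,10),(-.02,.075,20)]: print(y,z,t,row(box(y,z),T(AZ,t)))
E
```

```text
clock: 3.28
tcp_pos: [0.4752, 0.2558, 0.0229]
orientation: [2.295, 2.144, 0.004]
contact_force: [0.7, -1.0, 7.0]
grip_width: 0.0173
gripper_force: 59.6
clock: 3.65
tcp_pos: [0.4737, 0.2559, 0.0321]
orientation: [-2.294, -2.146, -0.001]
contact_force: [0.1, 0.3, -2.0]
grip_width: 0.0169
gripper_force: 57.5
0.04 0.052 0 [ 0.  -0.   0.   0.1  0.5 -1.2]
-0.02 0.052 0 [  0.   -0.    0.  -59.9   0.5  -1.2]
-0.02 0.063 10 [  0.      0.174   0.    -56.7     0.5   -12.5  ]
-0.02 0.075 20 [  0.      0.349   0.    -53.5     0.5   -25.3  ]
```

Run:
```python
from h import *
I,P=cloud("wrist");np.savez("w2.npz",I=I,P=P)
cv2.imwrite("pics/4.png",I[:,:,::-1])
N=np.array([D[1],-D[0]])
for v in range(20,384,20):
    p=P[v,261];print(v,((p[:2]-C)@D).round(4),p[2].round(4),I[v,261])
```

```text
20 0.1349 0.0857 [204 118  46]
40 0.1291 0.0866 [200 117  48]
60 0.1233 0.0866 [169  95  39]
80 0.1173 0.0863 [201 118  48]
100 0.111 0.0871 [203 118  48]
120 0.1045 0.0859 [196 113  46]
140 0.0977 0.0849 [209 122  49]
160 0.091 0.0869 [200 118  49]
180 0.0836 0.0859 [222 132  53]
200 0.0762 0.0862 [195 111  44]
220 0.0573 0.0591 [112  79  42]
240 0.0472 0.0589 [111  78  41]
260 0.037 0.0594 [112  80  42]
280 0.0258 0.0589 [111  79  42]
300 0.0149 0.0595 [112  79  43]
320 0.0026 0.0588 [112  80  43]
340 -0.01 0.0586 [111  79  42]
360 0.0523 0.1342 [13 13 13]
380 0.0515 0.139 [12 13 13]
```

View pics/4.png

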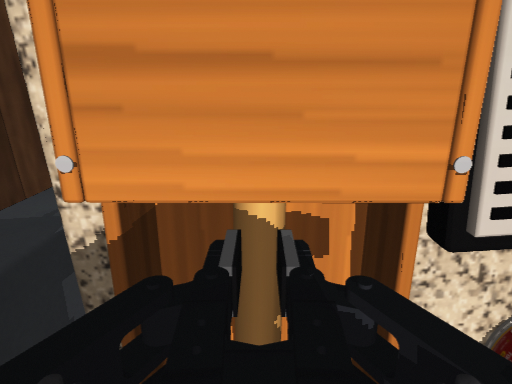

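The pin is held level, but the pads sit about 5 mm above its axis. I'll set it back down, regrip deeper and lift again.

```bash
python3 -m creep '0 0 0 0 0 5 -1; 0 0 0 0 0 9.5 -1; 0 0 0 0 0 9.5 -0.3; 0 0 0 0 0 9.5 0.1; 0 0 0 0 0 9.5 0.1; 0 0 0 0 0 15 0.1; 0 0 0 0 0 15 0.1; 0 0 0 0 0 15 -0.5; 0 0 0 0 0 15 -1; 0 0 0 0 0 15 -1' 70
python3 -m creep '0 0 0 0 0 0 -1; 0 0 0 0 0 0 -1; 0 0 0 0 0 0 -1'
python3 -m creep '0 0 0 0 0 -5 -1; 0 0 0 0 0 -10 -1; 0 0 0 0 0 -15 -1; 0 0 0 0 0 -15 -1'
python3 - <<'E'
from h import *
T=toolR
for y,z,t in [(.04,.052,0),(-.02,.052,0),(-.02,.063,10),(-.02,.075,20)]: print(y,z,t,row(box(y,z),T(AZ,t)))
I,P=cloud("wrist"); print([P[v,261].round(4) for v in (215,230,260,300)])
E
```

```text
clock: 4.95
tcp_pos: [0.4739, 0.2557, 0.0172]
orientation: [-2.295, -2.145, -0.001]
contact_force: [-0.3, -0.7, 5.5]
grip_width: 0.0219
gripper_force: 68.5
clock: 5.32
tcp_pos: [0.4739, 0.2557, 0.0172]
orientation: [-2.295, -2.145, -0.001]
contact_force: [-0.4, -0.1, 5.3]
grip_width: 0.0223
gripper_force: 68.6
clock: 5.82
tcp_pos: [0.4739, 0.2559, 0.0323]
orientation: [2.294, 2.146, 0.001]
contact_force: [-0.4, 0.4, -2.0]
grip_width: 0.0222
gripper_force: 68.6
0.04 0.052 0 [ 0.001 -0.001  0.     0.     0.2   -1.   ]
-0.02 0.052 0 [ 1.0e-03 -1.0e-03  0.0e+00 -6.0e+01  2.0e-01 -1.1e+00]
-0.02 0.063 10 [ 1.00e-03  1.74e-01  0.00e+00 -5.67e+01  2.00e-01 -1.24e+01]
-0.02 0.075 20 [ 1.00e-03  3.48e-01  0.00e+00 -5.36e+01  2.00e-01 -2.52e+01]
[array([0.4758, 0.2781, 0.0653]), array([0.4753, 0.2707, 0.0646]), array([0.4743, 0.2563, 0.0656]), array([0.4729, 0.2351, 0.0655])]
```

```bash
python3 -m creep '0 0 0 -12 0 -1 -1; 0 0 0 -24 0 -1 -1; 0 0 0 -36 0 -1 -1; 0 0 0 -48 0 -1 -1; 0 0 0 -58 0 -1 -1; 0 0 0 -60 0 -1 -1; 0 0 0 -60 0 -1 -1' 90
python3 - <<'E'
from h import *
T=toolR
for y,z,t in [(-.02,.0575,5),(-.02,.063,10),(-.02,.069,15),(-.02,.075,20)]: print(y,z,t,row(box(y,z),T(AZ,t)))
I,P=cloud("wrist");cv2.imwrite("pics/5.png",I[:,:,::-1])
E
```

```text
clock: 6.75
tcp_pos: [0.4697, 0.196, 0.0328]
orientation: [-2.294, -2.146, -0.0]
contact_force: [0.2, 0.3, -0.9]
grip_width: 0.0214
gripper_force: 88.5
-0.02 0.0575 5 [ 0.     0.087  0.     1.7    0.4   -6.   ]
-0.02 0.063 10 [  0.      0.174   0.      3.3     0.4   -11.7  ]
-0.02 0.069 15 [  0.      0.261   0.      4.9     0.4   -18.1  ]
-0.02 0.075 20 [  0.      0.349   0.      6.5     0.4   -24.6  ]
```

View pics/5.png

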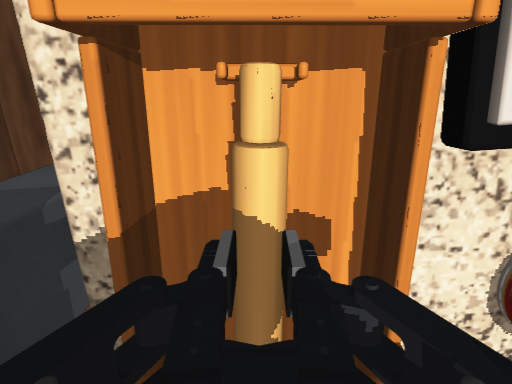

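The handle end (260,65) is now out from under the +y cover, whose edge is at v≈22. Next I'll tilt the pin.

```bash
python3 -m creep '0 0.087 0 2 0 -6 -1; 0 0.174 0 3 0 -12 -1; 0 0.174 0 3 0 -12 -1; 0 0.261 0 5 0 -18 -1; 0 0.349 0 6 0 -25 -1; 0 0.349 0 6 0 -25 -1; 0 0.349 0 6 0 -25 -1'
python3 - <<'E'
from h import *
T=toolR
for y,z,t in [(-.02,.075,20),(0,.0866,23),(.025,.1027,25),(.05,.122,28),(.075,.136,28),(.085,.18,28)]: print(y,z,t,row(box(y,z),T(AZ,t)))
E
```

```text
clock: 7.68
tcp_pos: [0.4699, 0.2029, 0.0576]
orientation: [-2.102, -1.97, -0.368]
contact_force: [-0.1, 0.3, -1.1]
grip_width: 0.0213
gripper_force: 88.8
-0.02 0.075 20 [-0.001  0.002  0.002 -0.5    0.8   -0.   ]
0 0.0866 23 [-1.00e-03  5.40e-02  2.00e-03  2.33e+01  8.00e-01 -4.10e+00]
0.025 0.1027 25 [-1.00e-03  8.90e-02  2.00e-03  5.29e+01  8.00e-01 -1.08e+01]
0.05 0.122 28 [-1.00e-03  1.41e-01  2.00e-03  8.40e+01  9.00e-01 -2.06e+01]
0.075 0.136 28 [-1.000e-03  1.410e-01  2.000e-03  1.123e+02  9.000e-01 -2.520e+01]
0.085 0.18 28 [-1.000e-03  1.410e-01  2.000e-03  1.366e+02  9.000e-01 -6.320e+01]
```

```bash
python3 -m creep '0 0.027 0 12 0 -2 -1; 0 0.054 0 23 0 -4 -1; 0 0.07 0 38 0 -7 -1; 0 0.089 0 53 1 -11 -1; 0 0.115 0 68 1 -16 -1; 0 0.141 0 84 1 -21 -1; 0 0.141 0 84 1 -21 -1; 0 0.141 0 84 1 -21 -1'
python3 - <<'E'
from h import *
T=toolR
for y,z,t in [(.05,.122,28),(.075,.136,28),(.085,.18,28),(.085,.28,28),(.085,.28,0)]: print(y,z,t,row(box(y,z),T(AZ,t)))
I,P=cloud("wrist");J,_=cloud("scene");cv2.imwrite("pics/6.png",np.hstack([I,cv2.resize(J[30:210,150:300],(320,384))])[:,:800,::-1])
E
```

```text
clock: 8.68
tcp_pos: [0.4758, 0.2729, 0.1061]
orientation: [-2.019, -1.887, -0.504]
contact_force: [-0.0, -0.6, -1.6]
grip_width: 0.0212
gripper_force: 88.8
0.05 0.122 28 [-0.0e+00 -1.0e-03 -0.0e+00  1.2e+00 -5.0e-01  1.3e+00]
0.075 0.136 28 [-0.00e+00 -1.00e-03 -0.00e+00  2.99e+01 -5.00e-01  7.00e-01]
0.085 0.18 28 [-0.00e+00 -1.00e-03 -0.00e+00  5.94e+01 -5.00e-01 -3.34e+01]
0.085 0.28 28 [-0.000e+00 -1.000e-03 -0.000e+00  1.064e+02 -5.000e-01 -1.217e+02]
0.085 0.28 0 [  -0.     -0.49   -0.     97.7    -0.5  -123.9 ]
```

View pics/6.png

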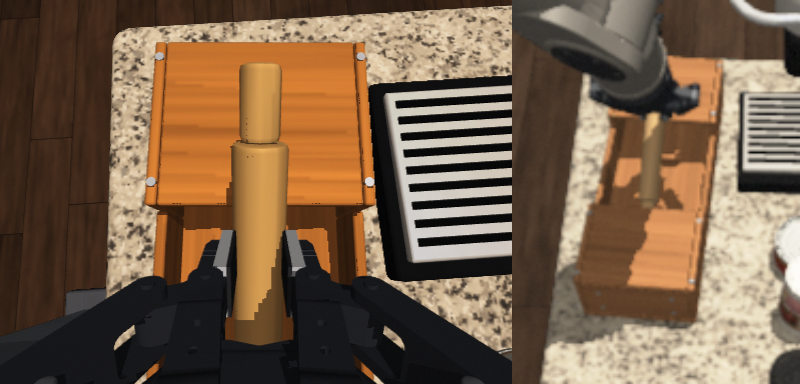

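```bash
python3 -m creep '0 0 0 12 0 0 -1; 0 0 0 24 0 0 -1; 0 0 0 36 0 0 -1; 0 0 0 36 0 0 -1; 0 0 0 48 0 -15 -1; 0 0 0 60 0 -35 -1; 0 0 0 69 0 -53 -1; 0 0 0 69 0 -53 -1; 0 0 0 69 0 -53 -1'
python3 - <<'E'
from h import *
S=np.array([.479,-.190]); az=-6.54; d=np.array([np.sin(np.radians(-az)),np.cos(np.radians(az))])
g=S+d*.031; print(g)
o=status.get_obs()
for a in (AZ,az): print(row(np.r_[g,.2],toolR(a,0)), row([o["tcp_pos"][0],.19,.2],toolR(AZ,0)))
E
```

```text
clock: 9.9
tcp_pos: [0.4777, 0.3088, 0.1845]
orientation: [-2.018, -1.887, -0.503]
contact_force: [0.4, 0.0, -2.2]
grip_width: 0.0215
gripper_force: 88.8
[ 0.4825308  -0.15920173]
[-1.000e-03 -4.890e-01 -0.000e+00 -4.134e+02  3.610e+01 -2.165e+02] [-1.000e-03 -4.890e-01 -0.000e+00 -1.061e+02  8.000e+00 -5.290e+01]
[-1.200e-02 -4.890e-01  4.600e-02 -4.134e+02  3.610e+01 -2.165e+02] [-1.000e-03 -4.890e-01 -0.000e+00 -1.061e+02  8.000e+00 -5.290e+01]
```

```bash
python3 -m creep '0 -0.05 0 -30 3 -16 -1; 0 -0.11 0 -70 6 -37 -1; 0 -0.17 0 -115 10 -60 -1; 0 -0.23 0 -165 14 -86 -1; 0 -0.29 0 -215 19 -113 -1; 0 -0.35 0 -265 23 -139 -1; 0 -0.41 0 -315 28 -165 -1; 0 -0.46 0 -360 31 -188 -1; 0 -0.489 0 -395 35 -207 -1; 0 -0.489 0 -413 36 -216 -1'
python3 -m creep '0 0 0 0 0 0 -1; 0 0 0 0 0 0 -1; 0 0 0 0 0 0 -1; 0 0 0 0 0 0 -1'
python3 - <<'E'
from h import *
print(row([.4825,-.1592,.2],toolR(AZ)))
I,P=cloud("top");W,Pw=cloud("wrist");cv2.imwrite("pics/7.png",np.hstack([I[150:300,240:450].repeat(2,0).repeat(2,1),cv2.resize(W,(380,300))])[:,:,::-1])
h=cv2.cvtColor(W,cv2.COLOR_RGB2HSV); m=(h[...,0]>10)&(h[...,0]<25)&(h[...,1]>110)&(Pw[...,2]>.15)
q=Pw[m];q=q[np.argsort(q[:,1])]
for lo in np.arange(-.18,-.04,.015):
    s=q[(q[:,1]>lo)&(q[:,1]<lo+.015)]
    if len(s): print(lo.round(3),len(s),s[:,0].min().round(4),s[:,0].max().round(4),np.percentile(s[:,2],95).round(4))
print("end",np.percentile(q[:,1],99.5))
E
```

```text
clock: 11.15
tcp_pos: [0.4821, -0.1598, 0.1805]
orientation: [-2.295, -2.143, 0.001]
contact_force: [0.4, -0.0, -1.9]
grip_width: 0.0213
gripper_force: 88.8
clock: 11.65
tcp_pos: [0.4831, -0.1574, 0.1816]
orientation: [-2.292, -2.147, -0.001]
contact_force: [0.3, -0.2, -1.5]
grip_width: 0.0215
gripper_force: 88.8
[-0.0e+00 -1.0e-03  2.0e-03 -1.8e+00 -4.0e-01  3.0e-01]
-0.18 1262 0.469 0.4927 0.2149
-0.165 1327 0.4712 0.4935 0.2149
-0.15 1651 0.423 0.5426 0.2155
-0.135 1778 0.4719 0.4978 0.2151
-0.12 2023 0.4729 0.4983 0.2152
-0.105 1451 0.4753 0.4961 0.2115
-0.09 1604 0.4783 0.4972 0.2116
-0.075 228 0.4803 0.4969 0.2112
end -0.07342083992390236
```

View pics/7.png

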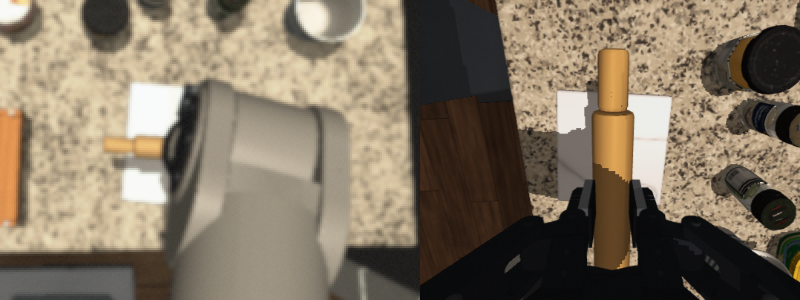

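The pin is level: barrel top is 0.215 m all along and its centre is about (0.480, -0.188), against the slab at (0.479, -0.190). One short settle, then I'll hand in.

```bash
python3 -m creep '0 0 0 -2 0 0 -1; 0 0 0 -2 0 0 -1; 0 0 0 -2 0 0 -1; 0 0 0 -2 0 0 -1; 0 0 0 -2 0 0 -1; 0 0 0 -2 0 0 -1; 0 0 0 -2 0 0 -1; 0 0 0 -2 0 0 -1' && python3 -c "
from h import *
print(abs(np.array(status.get_obs()['qvel'])).max()); print(r.hand_in())"
```

```text
clock: 12.75
tcp_pos: [0.4829, -0.1602, 0.1817]
orientation: [-2.294, -2.145, -0.001]
contact_force: [0.4, 0.1, -1.8]
grip_width: 0.0211
gripper_force: 88.8
0.002587429615216325
the job is handed in; nothing more can be done
None
```

The rolling pin came out of its box diagonally, +y end first, and was handed in at about 12.8 s held level and still, about 17 cm above the middle of the marble slab; the jars, mug and tin were not touched.

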